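Wind the flower press firm

TASK

Two flower presses stand on the table; one holds a pile of boards and card, the other is empty. Take the loaded press's handwheel by its upright knob and wind it clockwise (seen from above) against its spring until it comes up firm, which happens when the knob stands at the middle of the press's front, then let go. Do not turn the empty press's wheel.

Things in the scene. Friction and masses are not known exactly. Their poses are not given: they have to be found in the camera images.
- press: Loaded flower press, fixed: wood foot 200 x 250 mm, two steel posts, beam (top 148 mm high), a level steel handwheel above (radius 62, rim top 174 mm high). A 50 mm pile of boards and card lies on the foot, seen both sides of the beam; the other press has none. Origin: underside of foot, on the wheel's axis (z up). -x is its front, within 23 degrees of facing the robot; y along the beam.
- press_knob (a point): Middle of the upright round wooden knob on the rim of the loaded press's wheel, 203 mm above the table, 62 mm from the wheel's axis. The knob is 24 to 26 mm thick, 46 mm tall (177 to 223 mm above the table) and spins freely on its pin: a gripper pointing down can hold it and follow the circle without turning.
- press_wheel (a joint): Wheel turn, rad, growing clockwise from above (tighter); starts at 0 to 0.5. The resistance at the knob while it turns grows slowly from about 3.5 N at 0 to 7 N; at 1.95 the spring is fully wound and the wheel comes up firm: the resistance jumps and it turns no further. The knob then stands at the middle of the press's front (-x of the press; exactly there at 1.9). Let go, it stays.
- spare_knob (a point): Middle of the same kind of knob on the wheel of the empty press (same press, without the pile), which must not be wound.

How it is judged:
At the end, for the whole second after the job is handed in: The loaded press's wheel is let go and rests at 1.7 rad or more: firm at 1.95, or at most 14 degrees short of it (value of joint press_wheel above 1.7 rad and velocity of joint press_wheel between -0.05 and 0.05 rad/s); the robot touches nothing.
It fails at once if the empty press's wheel is turned (its knob moves more than 20 mm) (distance of spare_knob from where it was at the start of the episode above 0.02 m).
It also fails if it takes over 35 s, if anything falls off the work surface, if the arm or the gripper's body presses on something with over 40 N, if the wrist force passes 120 N, or if a joint passes its speed limit or range.

ROBOT

A 7-joint arm with a two-finger parallel gripper is mounted at the origin on the work surface. World frame = base frame: x ahead of the robot, y to its left, z up, the work surface at z = 0. Lengths are in m, angles in rad, forces in N, time in s.
With the tool pointing down it reaches from about 0.4 to 0.875 m from the base axis. Payload 19.3 kg.
Tool frame: the origin (TCP) lies on the centre line of the jaws, within the pads' length; the fingertips stand 14 mm ahead of it and the grasp point (between the pads) lies 5 mm behind it (bot.tip_extent is the distance from the TCP to the fingertips, in m); z points along the fingers, y is the line along which they close (so a half turn about z gives the same grasp; the last joint's range is limited). The gripper opens to 85 mm and grips with 20 to 120 N. Pads are 22 mm wide; open, the fingers measure 114 mm over their backs; the gripper's body (76 mm by 85 mm) begins 54 mm behind the grasp point. The pads swing forward as they close: fully open they stand 13 mm farther back than shut.
Start: joints at [-0.07, 0.521, -0.036, 1.599, 0.021, 1.021, -0.113], TCP at [0.625, -0, 0.245] pointing down, gripper open.
Joint ranges: [-2.91, 2.91], [-0.3, 2.13], [-1.5, 1.42], [0.17, 2.43], [-1.26, 4.41], [0.16, 1.93], [-2.52, 2.52]. Speed limits (rad/s): [1.89, 1.89, 2.39, 2.39, 3.01, 3.01, 3.01].

INTERFACE

Orientations are given as [roll, pitch, yaw] about the fixed x, y, z axes, in that order (R = Rz(yaw) Ry(pitch) Rx(roll)).
In Python, from workcell import monitor, grab_frame, camera_model, bot gives the robot as it stands.
- The arm moves only by the tool move_arm, never from a script. Its argument "moves" is a list of rows, each a list of 4 numbers: the shift along the world's x, y, z in mm, then the turn about the world's z in rad. A call has 1 to 12 rows; each row is the pose to reach, as a shift and turn from the pose commanded when the call began; what a row does not reach only later rows make up. A row lasts 1/8 s, in which the tool goes at most 62.5 mm and 10.7 degrees, less where a joint would pass 70% of its speed; a pose out of reach is approached as far as the arm can. A call with a gripper value outside its range is refused whole. "gripper" is the opening, from 0 (shut) to 1 (fully open), set as the call begins (left out, the last holds). The fingers move at their own pace and stop on an object; "newtons" is the grip in N (left out, the last holds). Time passes only in rows, so rows that repeat a pose let the fingers close. It gives the time, the measured TCP pose, the force, the opening and the grip force at its end, in the units of the state.
- monitor.observe(): the state, without advancing time (a new reading comes with each control period).
- grab_frame(name): name is "scene" or "side" or "wrist"; returns the picture (480x640x3 uint8, blue, green, red); there is no depth.
- camera_model(name): a dict with "vfov" (degrees; the focal length in pixels is half the picture's height over the tangent of half this angle, whatever the lens; pixels are square), "cx", "cy" (the principal point, pixels), "R" (3x3) and "t" (3): a world point X has camera coordinates R X + t; the wrist camera has in their place "T_tool_cam" (4x4, takes a point from camera to tool coordinates, whose origin is the TCP and whose axes are the flange's). Camera axes: x right, y down, z forward; pixel columns grow to the right and rows downward; lengths in m; the calibration is good to about 2 mm. A picture is of the moment at which its call begins: read the wrist's pose just before it. camera_model takes no time and is no camera call.
- bot.job_done(): hands the job in; it is judged then, once.
The state is a dict: "clock": time; "qpos": joint angles; "qd": joint speeds; "joint_efforts": joint torques, N m; "position": TCP position; "tool_rot": TCP orientation; "force": force on the tool from outside, world axes, zero at the start; "moment": the same for the moment, N m; "grip_width": finger opening in m; "finger_force": force on a finger pad.
Only numpy, scipy, OpenCV 4.12 (cv2) and the standard library are available. Lean on these libraries where they do the work, as an engineer would, in place of code of your own. Each camera call takes 0.05 s, during which the arm holds its last target. There are 200 camera calls.

## Working session

There is one attempt and no reset: what is moved stays moved. The work goes in short steps, Python scripts to look and compute and a tool call to move; the robot and the scene stay as the last step left them, time stands still between calls to the robot, and variables do not carry over. Pictures are saved under pics/ and viewed, at most 10 in all, crops included, and the job is handed in when it is done.

Besides the shell and the picture viewer there is one more tool, called after ">>>" as name([rows], argument=value, ...), one row to a line, values as JSON. move_arm: Moves the arm, as the interface text tells. Its arguments: {"type":"object","properties":{"moves":{"type":"array","items":{"type":"array","items":{"type":"number"}}},"gripper":{"type":"number"},"newtons":{"type":"number"}},"required":["moves"]}

```bash
mkdir -p pics
python3 - <<'E'
from workcell import monitor, grab_frame, camera_model, bot
import cv2,numpy as np
for n in("scene","side"):
    cv2.imwrite(f"pics/{n}0.png",grab_frame(n)); m=camera_model(n); print(n,m)
s=monitor.observe();print(s["clock"],s["position"],s["tool_rot"],s["force"])
cv2.imwrite("pics/wrist0.png",grab_frame("wrist"));print(camera_model("wrist"))
E
```

```text
scene {'vfov': 48.78621290392323, 'cx': 323.655210372776, 'cy': 240.00120922941397, 'R': array([[ 0.47798842,  0.87836519,  0.00129245],
       [ 0.49585138, -0.26861707, -0.82581855],
       [-0.72502309,  0.39537257, -0.56393444]]), 't': array([-0.23926408, -0.16499334,  1.3953939 ])}
side {'vfov': 47.79838987408774, 'cx': 311.45538484363993, 'cy': 242.93842108981013, 'R': array([[-0.82537569, -0.56415641, -0.02196608],
       [-0.32791235,  0.51068995, -0.79477624],
       [ 0.45959597, -0.64878603, -0.60650493]]), 't': array([0.42968026, 0.28980234, 0.78622136])}
0.1 [ 6.24717333e-01 -1.34395439e-05  2.44791448e-01] [-3.14058492e+00  6.51012694e-05  1.57083724e+00] [0.15782508 0.61557414 0.46775371]
{'vfov': 70.9520424449939, 'cx': 320.26003212549557, 'cy': 239.6446037716545, 'T_tool_cam': array([[-9.51833082e-04, -9.46237359e-01, -3.23471721e-01,
         8.44495936e-02],
       [ 9.99999303e-01, -1.12670772e-03,  3.53355520e-04,
         1.54662277e-03],
       [-6.98816279e-04, -3.23471159e-01,  9.46237772e-01,
        -1.28538339e-01],
       [ 0.00000000e+00,  0.00000000e+00,  0.00000000e+00,
         1.00000000e+00]])}
```

View pics/scene0.png

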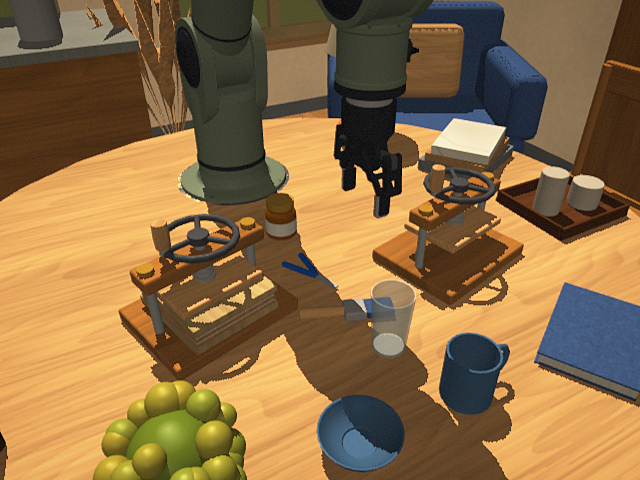

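View pics/side0.png

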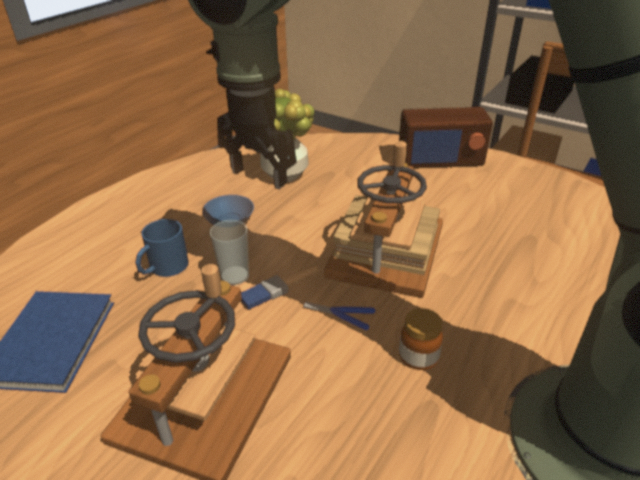

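The scene view shows the loaded press at left (knob ~(161,237), hub ~(198,238), brass caps ~(146,271) and (248,224)). In the side view it is at upper centre (knob ~(399,155), hub ~(391,183)). The empty press is on the other side.

```bash
cat > h.py <<'E'
import cv2,numpy as np
from workcell import camera_model
def cam(n):
    m=camera_model(n); return m,240/np.tan(np.radians(m["vfov"]/2))
def ray(n,u,v):
    m,f=cam(n); R=m["R"]; d=np.stack([(np.asarray(u)-m["cx"])/f,(np.asarray(v)-m["cy"])/f,np.ones(np.shape(u))],-1)@R
    return -R.T@m["t"],d/np.linalg.norm(d,axis=-1,keepdims=True)
def plane(n,u,v,z):
    c,d=ray(n,u,v); return c+d*((z-c[2])/d[...,2])[...,None]
def tri(p,q):
    c1,d1=ray("scene",*p);c2,d2=ray("side",*q)
    s=np.linalg.lstsq(np.stack([d1,-d2],1),c2-c1,rcond=None)[0]
    a,b=c1+s[0]*d1,c2+s[1]*d2; return (a+b)/2,np.linalg.norm(a-b)
E
python3 - <<'E'
from h import *
from scipy.optimize import least_squares
roi={"scene":(155,210,245,262),"side":(352,160,430,206)}
kroi={"scene":(148,215,176,262),"side":(386,138,410,176)}
out={}
for n in roi:
    im=cv2.imread(f"pics/{n}0.png"); hsv=cv2.cvtColor(im,cv2.COLOR_BGR2HSV)
    x0,y0,x1,y1=roi[n]; h=hsv[y0:y1,x0:x1]
    v,u=np.nonzero((h[...,1]<110)&(h[...,2]<100)); P=plane(n,u+x0,v+y0,.168)[:,:2]
    c=P.mean(0)
    for k in range(15):
        r=np.linalg.norm(P-c,axis=1); g=abs(r-.06)<(.03 if k<5 else .012)
        c=least_squares(lambda p:np.linalg.norm(P[g]-p[:2],axis=1)-p[2],[*c,.06],loss="soft_l1",f_scale=.003).x[:2]
    print(n,"wheel c",c,np.median(r[g]),g.sum())
    x0,y0,x1,y1=kroi[n]; h=hsv[y0:y1,x0:x1]
    m=((h[...,0]<22)&(h[...,1]>110)&(h[...,2]>50)).astype(np.uint8)
    print("\n".join("".join(".#"[b] for b in r)+" "+" ".join(map(str,hh[10::4,2])) for r,hh in zip(m,h)))
print("hub",tri((198,236),(391,182)))
print("knob",tri((161.5,237),(399,155)))
for a in((146,271),(248,224)):print("cap",a,plane("scene",*a,.152))
print("spare knob",tri((438,176),(211,281)))
E
python3 -c "
import cv2
a=cv2.imread('pics/scene0.png')[200:300,110:270];b=cv2.imread('pics/side0.png')[130:230,330:450]
cv2.imwrite('pics/crop.png',cv2.hconcat([cv2.resize(a,None,fx=2.8,fy=2.8),cv2.resize(b,None,fx=2.8,fy=2.8)]))"
```

```text
scene wheel c [ 0.48070798 -0.22320082] 0.06166381120895305 1068
############################ 247 245 241 238 242
############################ 246 242 238 243 248
############################ 241 237 244 248 248
############################ 241 242 249 247 245
############################ 244 238 247 241 230
###########################. 241 230 240 245 158
##########################.. 237 229 217 255 85
########################.... 237 232 154 252 79
######################...... 237 229 99 162 63
#####################....... 235 247 58 82 52
###################......... 239 240 75 69 32
###################......... 216 151 91 60 25
####################.......# 137 105 91 42 29
####################......## 99 111 90 37 89
####################....#### 103 107 94 30 237
#####################..##### 103 104 95 45 255
############################ 107 101 97 209 245
############################ 105 103 96 255 237
############################ 106 101 95 250 236
############################ 108 100 97 248 238
############################ 107 104 101 249 242
############################ 108 1
[... 2413 characters left out ...]
### 79 88 107 128
.......................# 71 72 82 104
........................ 75 73 77 86
####.###................ 78 75 67 70
########.....######..... 87 103 78 65
########.....#########.. 86 141 116 73
#######.....############ 85 164 149 100
#######.....############ 87 164 165 139
###.........############ 83 137 163 160
hub (array([ 0.48225236, -0.22335409,  0.17048882]), np.float64(0.0005369104527179269))
knob (array([ 0.49797619, -0.28263178,  0.19728723]), np.float64(0.0015591923142659735))
cap (146, 271) [ 0.51046178 -0.31681031  0.152     ]
cap (248, 224) [ 0.45977831 -0.12864265  0.152     ]
spare knob (array([0.54902607, 0.20919729, 0.20333055]), np.float64(0.002744394571046208))
```

View pics/crop.png

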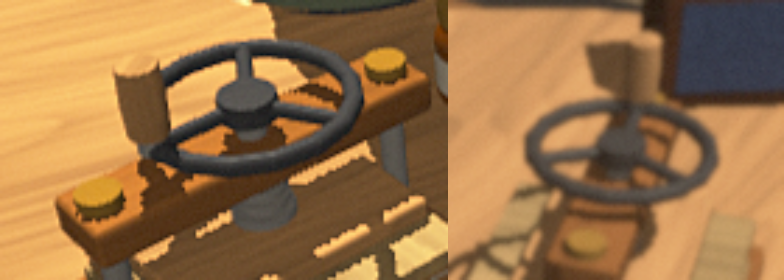

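The crop puts the knob's middle at scene (161,237) and side (~400.5,154). The wheel centre is about (0.481,-0.223), and the knob direction is 286° at 61.5 mm. The beam yaw is 15°, which makes the wheel about 0.32 rad; this fits the 0–0.5 start range. I'll hover over the knob and check with the wrist camera.

>>> move_arm([
  [0, 0, 40, 0],
  [-10, -30, 50, 0],
  [-30, -70, 50, 0],
  [-50, -115, 50, 0],
  [-75, -165, 50, 0],
  [-95, -215, 50, 0],
  [-115, -255, 50, 0],
  [-125, -280, 50, 0],
  [-127, -283, 50, 0],
  [-127, -283, 50, 0],
  [-127, -283, 50, 0],
], gripper=1)

```text
clock: 1.52
position: [0.4985, -0.2819, 0.2952]
tool_rot: [3.142, -0.0, 1.572]
force: [1.1, 0.6, 0.1]
grip_width: 0.0855
finger_force: 0.0
```

Run:
```python
from h import *
from workcell import monitor,grab_frame
import json
s=monitor.observe();im=grab_frame("wrist");cv2.imwrite("pics/wrist1.png",im)
json.dump([list(map(float,s["position"])),list(map(float,s["tool_rot"]))],open("w1.json","w"));print(s["clock"],s["position"],s["tool_rot"],s["force"])
print(tri((161,237),(400.5,154)), tri((161,237),(401,153.5)))
```

```text
1.525 [ 0.49853752 -0.28194279  0.29521968] [ 3.14157193e+00 -4.12900469e-04  1.57225114e+00] [1.13567963 0.56285181 0.07107943]
(array([ 0.49671647, -0.28413408,  0.19808704]), np.float64(0.004442723212568104)) (array([ 0.49644414, -0.28454761,  0.19856579]), np.float64(0.005811213530331224))
```

View pics/wrist1.png

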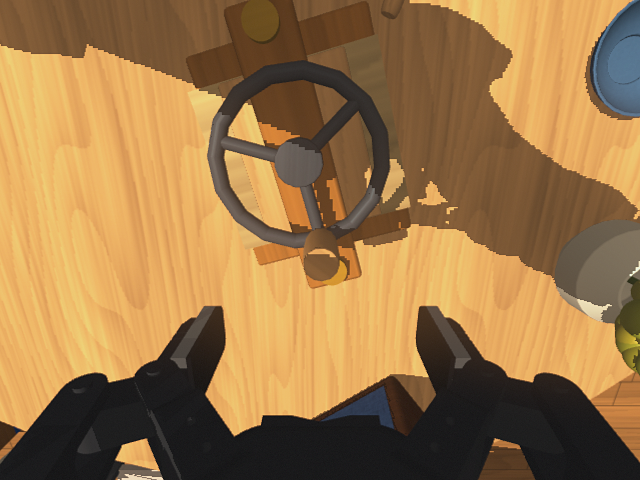

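The wrist view has the knob top at about (322,266), the hub top at (299,162), the rim ellipse centred near (299,154), and the knob between the fingers in x. I'll cast these points to their planes.

Run:
```python
from h import *
import json
from scipy.spatial.transform import Rotation as Ro
p,r=json.load(open("w1.json"));m,f=cam("wrist");T=m["T_tool_cam"];Rw=Ro.from_euler("xyz",r).as_matrix()
c=np.array(p)+Rw@T[:3,3]
def w(u,v,z):
    d=Rw@T[:3,:3]@[(u-m["cx"])/f,(v-m["cy"])/f,1]; return c+d*(z-c[2])/d[2]
K=w(322,266,.223);k2=w(320,234,.178);C=w(299,162,.178)
print(K,k2,C,np.linalg.norm(K-C),np.degrees(np.arctan2(*(K-C)[1::-1])))
b,a=w(261,20,.152),w(338,272,.152);print(b,a)
# two-view height: wrist ray of knob top vs scene ray of knob top (crop 138,68)
c1,d1=ray("scene",110+137/2.8,200+68/2.8);d2=K-c
s=np.linalg.lstsq(np.stack([d1,-d2],1),c-c1,rcond=None)[0];print(c1+s[0]*d1,c+s[1]*d2)
```

```text
[ 0.50127452 -0.28412124  0.223     ] [ 0.4999775  -0.27688328  0.178     ] [ 0.48495062 -0.2228062   0.178     ] 0.07778819350908944 -75.09194662125239
[ 0.45879191 -0.12847919  0.152     ] [ 0.51585985 -0.32047533  0.152     ]
[ 0.50193296 -0.28260489  0.2220773 ] [ 0.50127602 -0.28422056  0.22276963]
```

Two views agree on the knob top: z about 222.5 mm, against 223 given. The knob is at (0.500,-0.283) and the wheel centre at (0.483,-0.2235), a radius of 62 mm. I'll descend and grip.

>>> move_arm([
  [1, -1, -25, 0],
  [1, -1, -50, 0],
  [1, -1, -75, 0],
  [1, -1, -90, 0],
  [1, -1, -97, 0],
  [1, -1, -97, 0],
])

```text
clock: 2.33
position: [0.4991, -0.284, 0.1984]
tool_rot: [-3.142, 0.0, 1.571]
force: [1.1, -0.5, -0.1]
grip_width: 0.0853
finger_force: 0.0
```

>>> move_arm([
  [0, 0, 0, 0],
  [0, 0, 0, 0],
  [0, 0, 0, 0],
  [0, 0, 0, 0],
  [0, 0, 0, 0],
  [0, 0, 0, 0],
  [0, 0, 0, 0],
  [0, 0, 0, 0],
], gripper=0, newtons=60)

```text
clock: 3.32
position: [0.499, -0.2841, 0.1988]
tool_rot: [3.141, 0.0, 1.571]
force: [-2.5, 1.5, 6.3]
grip_width: 0.0237
finger_force: 58.5
```

Run:
```python
from h import *
from workcell import monitor,grab_frame
s=monitor.observe();print(s["clock"],s["position"],s["force"],s["finger_force"])
a=grab_frame("wrist");cv2.imwrite("pics/wrist2.png",a)
c=np.array([.483,-.2235]);k=np.array([s["position"][0],-.283]);d=k-c;a0=np.arctan2(d[1],d[0]);print(np.degrees(a0),np.linalg.norm(d))
for i in range(20):
    t=a0-np.radians(5*(i+1)); print(5*(i+1),np.round((62*np.array([np.cos(t)-np.cos(a0),np.sin(t)-np.sin(a0)])),1))
```

```text
3.325 [ 0.49904871 -0.28405225  0.19876725] [-2.48387908  1.5220593   6.30405435] 58.452360704541206
-74.90504877634324 0.06162638244700094
5 [-5.3 -1.2]
10 [-10.6  -1.9]
15 [-16.   -2.1]
20 [-21.4  -1.9]
25 [-26.8  -1.2]
30 [-32.1  -0.1]
35 [-37.3   1.6]
40 [-42.3   3.6]
45 [-47.1   6.1]
50 [-51.6   9. ]
55 [-55.9  12.3]
60 [-59.9  15.9]
65 [-63.6  19.9]
70 [-66.9  24.2]
75 [-69.8  28.8]
80 [-72.3  33.6]
85 [-74.4  38.6]
90 [-76.   43.7]
95 [-77.2  49. ]
100 [-77.9  54.4]
```

View pics/wrist2.png

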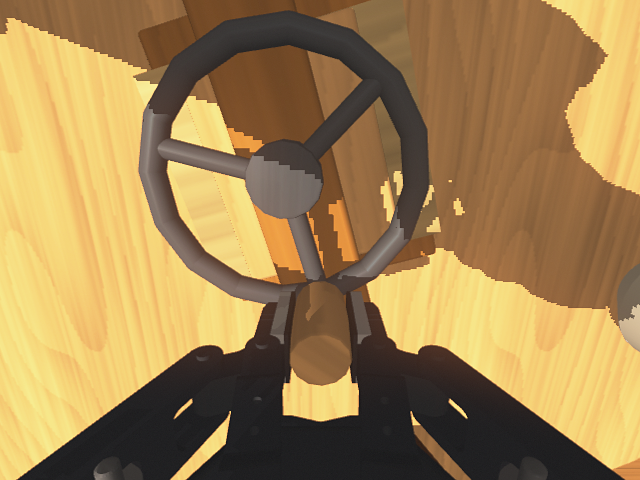

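The knob sits squarely between both pads at (320,340). I'll wind in two stages.

>>> move_arm([
  [-5.3, -1.2, 0, 0],
  [-10.6, -1.9, 0, 0],
  [-16, -2.1, 0, 0],
  [-21.4, -1.9, 0, 0],
  [-26.8, -1.2, 0, 0],
  [-32.1, -0.1, 0, 0],
  [-37.3, 1.6, 0, 0],
  [-37.3, 1.6, 0, 0],
])

```text
clock: 4.38
position: [0.4615, -0.2826, 0.1987]
tool_rot: [3.141, 0.0, 1.57]
force: [0.0, 0.6, 9.7]
grip_width: 0.024
finger_force: 59.4
```

>>> move_arm([
  [-5, 2, 0, 0],
  [-9.8, 4.5, 0, 0],
  [-14.3, 7.4, 0, 0],
  [-18.6, 10.7, 0, 0],
  [-22.6, 14.3, 0, 0],
  [-26.3, 18.3, 0, 0],
  [-29.6, 22.6, 0, 0],
  [-32.5, 27.2, 0, 0],
  [-32.5, 27.2, 0, 0],
])

```text
clock: 5.5
position: [0.429, -0.2557, 0.1987]
tool_rot: [3.141, 0.001, 1.57]
force: [-0.3, -1.2, 8.1]
grip_width: 0.0237
finger_force: 59.3
```

>>> move_arm([
  [-2.5, 4.8, 0, 0],
  [-4.6, 9.8, 0, 0],
  [-5.5, 12.2, 0, 0],
  [-6.2, 14.9, 0, 0],
])

```text
clock: 6.0
position: [0.4229, -0.2415, 0.1988]
tool_rot: [3.141, 0.002, 1.57]
force: [0.6, -6.8, 6.2]
grip_width: 0.0239
finger_force: 59.2
```

>>> move_arm([
  [-0.4, 1.5, 0, 0],
  [-0.7, 3, 0, 0],
])

```text
clock: 6.25
position: [0.4221, -0.2385, 0.1987]
tool_rot: [3.141, 0.002, 1.57]
force: [0.2, -6.8, 7.0]
grip_width: 0.0233
finger_force: 59.2
```

Resistance is a steady 6.8 N, so it isn't firm yet. I'll creep on.

>>> move_arm([
  [-0.3, 1.5, 0, 0],
  [-0.5, 3, 0, 0],
])

```text
clock: 6.5
position: [0.4218, -0.237, 0.1988]
tool_rot: [3.14, 0.004, 1.569]
force: [3.2, -23.1, -1.9]
grip_width: 0.0242
finger_force: 58.8
```

>>> move_arm([
  [-0.1, 1.5, 0, 0],
  [-0.1, 3, 0, 0],
])

```text
clock: 6.75
position: [0.4218, -0.2365, 0.1989]
tool_rot: [3.138, 0.007, 1.567]
force: [5.4, -41.9, -9.3]
grip_width: 0.0243
finger_force: 59.2
```

It came up firm: the resistance jumped to 23 N, then 42 N. I'll ease off the load, open and lift.

>>> move_arm([
  [0.1, -2.5, 0, 0],
  [0.1, -4, 0, 0],
  [0.1, -4, 0, 0],
])

```text
clock: 7.12
position: [0.4219, -0.2373, 0.1988]
tool_rot: [3.14, 0.002, 1.569]
force: [2.0, -12.0, 3.9]
grip_width: 0.0237
finger_force: 60.8
```

>>> move_arm([
  [0, 0, 0, 0],
  [0, 0, 0, 0],
  [0, 0, 0, 0],
  [0, 0, 0, 0],
  [0, 0, 0, 0],
  [0, 0, 0, 0],
], gripper=0.7)

```text
clock: 7.88
position: [0.4218, -0.2353, 0.1983]
tool_rot: [-3.142, 0.0, 1.571]
force: [-0.1, 0.8, 0.3]
grip_width: 0.0596
finger_force: 0.0
```

>>> move_arm([
  [0, 0, 15, 0],
  [0, 0, 35, 0],
  [0, 0, 60, 0],
  [0, 0, 90, 0],
  [0, 0, 110, 0],
  [0, 0, 110, 0],
  [0, 0, 110, 0],
])

```text
clock: 8.75
position: [0.4216, -0.2352, 0.3082]
tool_rot: [-3.141, -0.0, 1.571]
force: [-0.3, 0.6, 0.4]
grip_width: 0.06
finger_force: 0.0
```

Run:
```python
from h import *
from workcell import monitor,grab_frame
from scipy.spatial.transform import Rotation as Ro
s=monitor.observe();print(s["clock"],s["position"],s["tool_rot"],s["force"],s["grip_width"],s["finger_force"])
a=grab_frame("wrist");b=grab_frame("scene");cv2.imwrite("pics/end.png",cv2.resize(cv2.hconcat([a,b]),(800,300)))
```

```text
8.75 [ 0.4215707  -0.23524052  0.30821416] [-3.14141667e+00 -5.69334126e-05  1.57077047e+00] [-0.2777407   0.55153692  0.36066633] 0.0600152256128555 0.0
```

View pics/end.png

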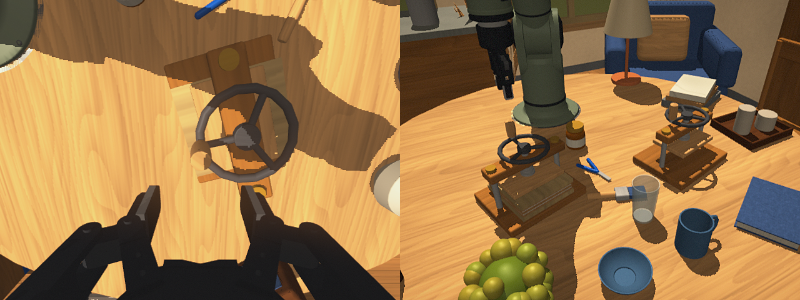

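The wrist view (left half) shows the knob at (198,158), in front of the hub at (246,135), with the gripper clear above it. The empty press is unmoved.

```bash
python3 -c "
from workcell import bot
print(bot.job_done())"
```

```text
the job is handed in; nothing more can be done
None
```

I wound the loaded press's wheel clockwise until it came up firm with the knob at the front, let go and lifted clear; the empty press was not touched, and I handed the job in at about 9 s without seeing a verdict.

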